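# Push the large power-supply module home in the corner stop

### The job

On the repair bench, push the larger of the two open-topped power-supply modules along the mat into the corner of the L-shaped aluminium stop, so that one long side sits flush against the stop's long rail and one end sits flush against its short rail. Only push it with the fingers: do not grip it, lift it or tip it up. Leave the smaller module and everything else on the bench where they are, and finish with the hand clear.

Things in the scene. Friction and masses are not known exactly. Their poses are not given: they have to be found in the camera images.
- supply: The larger power-supply module: an open sheet-aluminium tray holding a green circuit board, dark heat sink and black capacitors. It is 80 mm (its x) by 120 mm (its y) and its upright outer walls are 30 mm high; the heat sink stands to 41 mm. Loose, 0.3 to 0.65 kg; needs about 2 to 9 N to slide. Origin under its centre, z up; either long side may go against the long rail.
- supply_center (a point): Centre of the larger module's tray, 15 mm above its underside, axes as the module's.
- stop: The L-shaped aluminium stop, fixed; its place and angle vary. Two straight rails at a right angle, 18 mm wide, 30 mm high. Origin on the bench at the inner corner. The long rail's inner face runs 300 mm along the stop's -y (robot's right), the rail beyond it (+x); the short rail's runs 70 mm along -x (towards the robot), the rail on its +y side. Home, the module's centre is at x -40, y -60 mm.
- stop_corner (a point): The inner corner of the stop at bench height, axes as stop.
- small_supply_center (a point): Centre (13 mm up) of the smaller power-supply module, same make and materials: tray 60 mm (x) by 90 mm (y), walls 26 mm high, heat sink to 37 mm. Loose, to be left alone. The two modules stand side by side near the robot, either one on the left.
- duster_center (a point): Air-duster spray can standing on the right, 60 mm diameter, 170 mm high; point at its centre. Loose, leave alone.
- spool_center (a point): Spool of solder standing on its flange at the near right, 54 mm diameter, 38 mm high; point at its centre. Loose, leave alone.
- remote_center (a point): Remote control lying flat at the near left, 160 (x) by 45 by 20 mm; point at its centre. Loose, leave alone.
- multimeter_center (a point): Multimeter lying flat on the left, 170 (x) by 85 mm, 46 mm high with its dial; point at its centre, 19 mm up. Loose, leave alone.
- battery_center (a point): Drill battery pack standing beyond the stop, 75 (x) by 115 mm, 62 mm high; point 30 mm up. Loose, leave alone.
- driver_grip (a point): Screwdriver lying beyond the stop, 180 mm long, about 30 mm thick; point in the middle of its handle. Loose, leave alone.
- screw_bowl_center (a point): Small white bowl at the far right, 80 mm across, 35 mm high; point at half height. Loose, leave alone.
Things that resemble listed ones, but are neither listed nor needed, are in the scene too. Leave any red look-alike of the supply alone.

How it is judged:
At the end, for the whole second after the job is handed in: The larger module rests flat on the bench in the corner of the stop: its long side within 4.5 mm of the long rail and its end within 4.5 mm of the short rail, measured at its centre lines, parallel to the long rail within 0.045 rad (2.6 degrees), at rest (x of supply_center in the frame of stop_corner between -0.0445 and -0.036 m and y of supply_center in the frame of stop_corner between -0.0645 and -0.056 m and angle between the y axis of supply_center and the y axis of stop_corner, either way round below 0.045 rad and height (world z) of supply_center below 0.019 m and angle between supply_center's own z axis and vertical below 0.05 rad and linear speed of supply below 0.01 m/s); the robot touches nothing.
It fails at once if the larger module is gripped: the fingers bear on it with more than 35 N in all while it does not touch the stop (contact force between the fingers and supply above 35 N and contact force between supply and stop below 0.5 N).
It fails at once if the larger module is lifted more than 10 mm (height (world z) of supply_center above 0.025 m).
It fails at once if the larger module is tipped by more than 0.15 rad (angle between supply_center's own z axis and vertical above 0.15 rad).
It fails at once if the smaller module is moved more than 15 mm (distance of small_supply_center from where it was at the start of the episode above 0.015 m).
It fails at once if any other loose thing on the bench is moved more than 15 mm (distance of any of duster_center, spool_center, remote_center, multimeter_center, battery_center, driver_grip, screw_bowl_center from where it was at the start of the episode above 0.015 m).
It also fails if it takes over 67 s, if anything falls off the work surface, if the arm or the gripper's body presses on something with over 40 N, if the wrist force passes 120 N, or if a joint passes its speed limit or range.

### The arm

A 6-joint arm with a two-finger parallel gripper is mounted at the origin on the work surface. World frame = base frame: x ahead of the robot, y to its left, z up, the work surface at z = 0. Lengths are in m, angles in rad, forces in N, time in s.
With the tool pointing down it reaches from about 0.25 to 0.775 m from the base axis. Payload 4 kg.
Tool frame: the origin (TCP) lies midway between the tips of the shut fingers; the grasp point (between the pads) lies grip_point_offset behind it (grip_point_offset is the distance from the TCP to the grasp point, in m); z points along the fingers, y is the line along which they close (so a half turn about z gives the same grasp; the last joint's range is limited). The gripper opens to 94 mm and grips with 3 to 60 N. Pads are 16 mm wide; open, the fingers measure 119 mm over their backs; the gripper's body (75 mm by 177 mm) begins 78 mm behind the grasp point.
Start: joints at [1.081, 0.087, 1.371, -0, 1.684, -0.103], TCP at [0.207, 0.509, 0.206] pointing down, gripper open.
Joint ranges: [-3.1, 3.1], [-0.76, 2.03], [0.27, 2.55], [-1.08, 4.22], [0.17, 2.65], [-2.57, 2.57]. Speed limits (rad/s): [2.79, 2.79, 3.14, 3.14, 3.14, 3.14].

### API

Orientations are given as [roll, pitch, yaw] about the fixed x, y, z axes, in that order (R = Rz(yaw) Ry(pitch) Rx(roll)).
In Python, from bench import * gives the robot as it stands. The module is installed in compiled form; this text tells all that it offers.
- The arm moves only by the tool apply_moves, never from a script. Its argument "commands" is a list of rows, each a list of 7 numbers: the turn, a rotation vector about the world's x, y, z in rad, then the shift along the world's x, y, z in m, then the opening in per cent of the stroke, from 0 (shut) to 100 (fully open). In form: [[ax, ay, az, x, y, z, jaw], ...]. A call has exactly 5 rows; each row is the pose to reach, as a shift and turn from the pose commanded when the call began; what a row does not reach only later rows make up. A row lasts 1/10 s, in which the tool goes at most 50 mm and 8.59 degrees, less where a joint would pass 70% of its speed; a pose out of reach is approached as far as the arm can. A call with a gripper value outside its range is refused whole. The fingers move at their own pace and stop on an object; the grip force is fixed at half the most. Time passes only in rows, so rows that repeat a pose let the fingers close, or fill a call up. It gives the time, the measured TCP pose, the force, the opening and the grip force at its end, in the units of the state.
- get_obs(): the state, without advancing time (a new reading comes with each control period).
- snapshot(name): name is "side" or "top" or "wrist"; returns a dict with "pixels" (480x640x3 uint8, red, green, blue), "vertical_fov" (degrees; the focal length in pixels is half the picture's height over the tangent of half this angle, whatever the lens; pixels are square), "cx", "cy" (the principal point, pixels), "rvec" (rotation vector, rad) and "tvec" (3), from world to camera coordinates, as OpenCV has them. Camera axes: x right, y down, z forward; pixel columns grow to the right and rows downward; lengths in m; the calibration is good to about 2 mm. A picture is of the moment at which its call begins. There is no depth.
- close_job(): hands the job in; it is judged then, once.
Trained networks look in the newest picture that a camera, given by its name, has taken for a name from the list of things; names that differ only in an ending like _2 or _b are one class to them, and where a whole thing is asked for, a point or a joint stands for the part that bears it (a point fixed in the world has none). Each returns a list of dicts, best first, with "score" (0 to 1); they miss things now and then, are a little off and sometimes report something else, mostly with a low value. They report only what shows in the picture. A call takes as long as a camera call. They do not tell look-alikes from the thing itself.
- masks_of(camera, query): "mask" (480x640 bool, what is visible of it) and "extent" ([left, top, right, bottom] in pixels, round what is visible of it).
- place_of(camera, query): "pixel" ([column, row] in pixels: a listed point, or the origin of a listed thing).
The state is a dict: "time": time; "joint_positions": joint angles; "qvel": joint speeds; "joint_torque": joint torques, N m; "tool_pos": TCP position; "ee_rot": TCP orientation; "wrist_force": force on the tool from outside, world axes, zero at the start; "wrist_torque": the same for the moment, N m; "width": finger opening in m; "finger_force": force on a finger pad.
Only numpy, scipy, OpenCV 4.12 (cv2) and the standard library are available. Lean on these libraries where they do the work, as an engineer would, in place of code of your own. Each camera call takes 0.05 s, during which the arm holds its last target. There are 200 camera calls.

## Working session

There is one attempt and no reset: what is moved stays moved. The work goes in short steps, Python scripts to look and compute and a tool call to move; the robot and the scene stay as the last step left them, time stands still between calls to the robot, and variables do not carry over. Pictures are saved under pics/ and viewed, at most 10 in all, crops included, and the job is handed in when it is done.

Besides the shell and the picture viewer there is one more tool, called as name(argument=value, ...) on one line, values as JSON. apply_moves: Moves the arm, as the interface text tells. Its arguments: {"type":"object","properties":{"commands":{"type":"array"}},"required":["commands"]}

```bash
mkdir -p pics; cat > h.py <<'E'
from bench import *
import numpy as np, cv2
def cam(s):
    f=240/np.tan(np.radians(s["vertical_fov"])/2)
    K=np.array([[f,0,s["cx"]],[0,f,s["cy"]],[0,0,1]]);R=cv2.Rodrigues(np.array(s["rvec"],float))[0]
    return K,R,np.array(s["tvec"],float)
def lift(s,px,z):
    K,R,t=cam(s);d=R.T@np.linalg.inv(K)@np.array([px[0],px[1],1.]);c=-R.T@t
    return c+d*(z-c[2])/d[2]
def proj(s,P):
    K,R,t=cam(s);return cv2.projectPoints(np.array(P,float).reshape(-1,3),np.array(s["rvec"],float),t,K,None)[0][:,0]
def save(s,n,box=None,k=1):
    im=s["pixels"][:,:,::-1]
    if box: im=im[box[1]:box[3],box[0]:box[2]]
    cv2.imwrite("pics/"+n+".png",cv2.resize(im,None,fx=k,fy=k,interpolation=cv2.INTER_CUBIC))
E
python3 - <<'E'
from h import *
o=get_obs();print(o)
for c in ("top","side"):
    s=snapshot(c);save(s,c+"0");K,R,t=cam(s);print(c,K[0,0],-R.T@t)
    for q,z in (("supply_center",.015),("small_supply_center",.013),("stop_corner",0),("spool_center",.019),("duster_center",.085),("remote_center",.01),("multimeter_center",.019),("battery_center",.03),("driver_grip",.015),("screw_bowl_center",.017)):
        for d in place_of(c,q)[:3]: print(q,round(d["score"],2),np.round(d["pixel"]),np.round(lift(s,d["pixel"],z),3))
E
```

```text
{'time': 0.0, 'joint_positions': array([ 1.08087511e+00,  8.80110915e-02,  1.37222541e+00, -9.52722202e-06,
        1.68358460e+00, -1.03142088e-01]), 'qvel': array([ 0.00161565, -0.00116723, -0.00055832,  0.0010027 , -0.00085598,
       -0.00172039]), 'joint_torque': array([ 2.73515470e-04, -3.40177453e+01, -3.02431548e+01,  7.16200517e-02,
        3.29431356e-02, -1.60956047e-04]), 'tool_pos': array([0.20724045, 0.50888573, 0.20428815]), 'ee_rot': array([-3.13937508e+00, -2.20020347e-04,  2.75481222e+00]), 'wrist_force': array([-0.40262562,  0.62661514,  0.27329336]), 'wrist_torque': array([-0.05489176, -0.00290847,  0.04129839]), 'finger_force': 0.0, 'width': 0.09405095823044929}
top 592.4973077812556 [ 0.42556855 -0.07619565  1.55476635]
supply_center 0.92 [363. 301.] [ 0.42  -0.168  0.015]
supply_center 0.81 [530. 316.] [ 0.369 -0.597  0.015]
small_supply_center 0.62 [286. 296.] [0.44  0.031 0.013]
stop_corner 0.93 [211. 218.] [0.651 0.224 0.   ]
spool_center 0.65 [437. 311.] [ 0.39  -0.358  0.019]
duster_center 0.63 [469. 250.] [ 0.54  -0.434  0.085]
remote_center 0.95 [191. 33
[... 405 characters left out ...]
924194]
supply_center 0.95 [368. 416.] [ 0.359 -0.598  0.015]
supply_center 0.6 [293. 283.] [ 0.429 -0.167  0.015]
small_supply_center 0.6 [260. 247.] [0.426 0.022 0.013]
stop_corner 0.77 [292. 197.] [0.641 0.207 0.   ]
spool_center 0.69 [321. 331.] [ 0.399 -0.353  0.019]
duster_center 0.66 [393. 308.] [ 0.553 -0.438  0.085]
duster_center 0.16 [208. 215.] [0.332 0.167 0.085]
remote_center 0.72 [206. 218.] [0.347 0.254 0.01 ]
multimeter_center 0.61 [240. 176.] [0.544 0.404 0.019]
multimeter_center 0.56 [326. 179.] [0.784 0.207 0.019]
battery_center 0.73 [324. 178.] [0.774 0.201 0.03 ]
driver_grip 0.66 [392. 234.] [ 0.785 -0.157  0.015]
screw_bowl_center 0.79 [426. 287.] [ 0.714 -0.385  0.017]
```

View pics/top0.png

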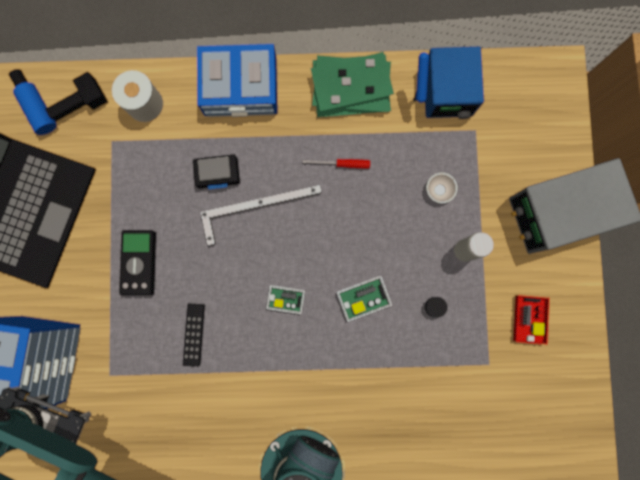

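```bash
python3 - <<'E'
from h import *
s=snapshot("top");save(s,"crop0",(180,190,400,350),3.6)
for q,z in (("supply",.03),("small_supply",.026)):
    for d in masks_of("top",q)[:3]:
        m=d["mask"].astype(np.uint8);r=cv2.minAreaRect(cv2.findNonZero(m));b=cv2.boxPoints(r)
        print(q,d["score"],d["extent"],[np.round(lift(s,p,z)[:2],3) for p in b])
    
E
```

```text
supply 0.93 [511.8, 294.0, 546.1, 343.1] [array([ 0.305, -0.542]), array([ 0.425, -0.556]), array([ 0.418, -0.648]), array([ 0.297, -0.633])]
supply 0.64 [338.4, 279.3, 393.4, 323.8] [array([ 0.446, -0.101]), array([ 0.484, -0.217]), array([ 0.408, -0.241]), array([ 0.37 , -0.126])]Traceback (most recent call last):
  File "<stdin>", line 4, in <module>
ValueError: it knows: battery_center, driver_grip, duster_center, multimeter_center, remote_center, screw_bowl_center, small_supply_center, spool_center, stop, stop_corner, supply, supply_center
```

View pics/crop0.png

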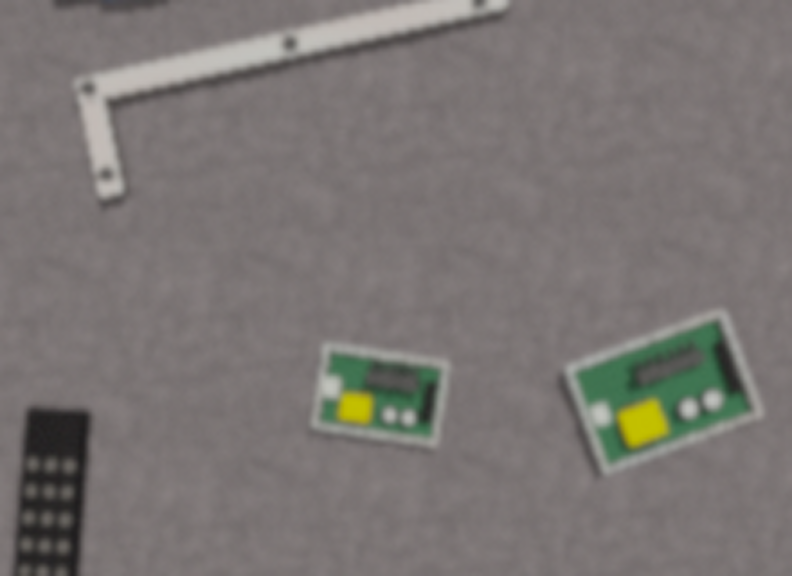

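The candidates in the top view are the large green module at (363,301), the small green module at (286,299) and the red look-alike at (531,320). I choose (363,301): its back-projection measures 80x120 mm. The close crop confirms it. Next I'll fit the poses precisely.

```bash
cat >> h.py <<'E'
from scipy.optimize import minimize
BOX={"supply":[(-.04,.04,-.06,.06,.03)],"small":[(-.03,.03,-.045,.045,.026)],"stop":[(0,.018,-.3,.018,.03),(-.07,.018,0,.018,.03)]}
def sil(s,kind,p):
    m=np.zeros((480*4,640*4),np.uint8);c,sn=np.cos(p[2]),np.sin(p[2])
    for a,b,d,e,h in BOX[kind]:
        P=[(p[0]+c*x-sn*y,p[1]+sn*x+c*y,z) for x in (a,b) for y in (d,e) for z in (0,h)]
        cv2.fillConvexPoly(m,cv2.convexHull(np.int32(np.round(proj(s,P)*4+1.5))),1)
    return cv2.resize(m.astype(np.float32),(640,480),interpolation=cv2.INTER_AREA)
def fit(views,kind,p0):
    f=lambda p:sum(np.abs(sil(s,kind,p)-m).sum()/m.sum() for s,m in views)
    S=np.array([p0]+[np.array(p0)+d for d in np.diag([.012,.012,.1])])
    r=minimize(f,p0,method="Nelder-Mead",options=dict(initial_simplex=S,xatol=1e-4,fatol=1e-5))
    return r.x,r.fun
def mask_near(c,s,q,P):
    L=[d for d in masks_of(c,q)];u=proj(s,P)[0]
    L=[d for d in L if d["extent"][0]-5<u[0]<d["extent"][2]+5 and d["extent"][1]-5<u[1]<d["extent"][3]+5]
    return L[0]["mask"].astype(np.float32) if L else None
def inframe(p,st):
    c,sn=np.cos(st[2]),np.sin(st[2]);d=np.array(p[:2])-st[:2];return np.array([c*d[0]+sn*d[1],-sn*d[0]+c*d[1]])
def toworld(q,st):
    c,sn=np.cos(st[2]),np.sin(st[2]);return np.array([st[0]+c*q[0]-sn*q[1],st[1]+sn*q[0]+c*q[1]])
E
python3 - <<'E'
from h import *
V={c:snapshot(c) for c in ("top","side")}
for kind,q,p0 in (("stop","stop",(.645,.22,.23)),("supply","supply",(.427,-.171,.317)),("small","small_supply_center",(.435,.028,-.1))):
    vs=[]
    for c in V:
        m=mask_near(c,V[c],q,(*p0[:2],.015))
        if m is None: print(kind,c,"none");continue
        vs.append((V[c],m)); print(kind,c,fit(vs[-1:],kind,p0))
    if vs: print(kind,"both",fit(vs,kind,p0))
E
```

```text
stop top (array([0.6490112 , 0.22530212, 0.19214193]), np.float64(0.10331325232982635))
stop side (array([0.65320166, 0.22435387, 0.18198599]), np.float64(0.11641120165586472))
stop both (array([0.65066037, 0.22549534, 0.18884436]), np.float64(0.25695347785949707))
supply top (array([ 0.42633398, -0.17175292,  0.34023475]), np.float64(0.0541345477104187))
supply side (array([ 0.42940364, -0.17238706,  0.32173273]), np.float64(0.03786708042025566))
supply both (array([ 0.42786604, -0.17255205,  0.32476157]), np.float64(0.11258609592914581))
small top (array([ 0.43022095,  0.03107397, -0.18180123]), np.float64(0.04272342845797539))
small side (array([ 0.4347084 ,  0.03000063, -0.1732605 ]), np.float64(0.06733425706624985))
small both (array([ 0.43218628,  0.0302071 , -0.17929729]), np.float64(0.17778602242469788))
```

apply_moves(commands=[[0,0,-0.1215,0.0073,-0.0354,0,74],[0,0,-0.243,0.0146,-0.0708,0,74],[0,0,-0.3645,0.0219,-0.1062,0,74],[0,0,-0.486,0.0292,-0.1416,0,74],[0,0,-0.6075,0.0365,-0.177,0,74]])

```text
time: 2.1
tool_pos: [0.244, 0.3311, 0.2056]
ee_rot: [3.141, 0.0, 2.143]
wrist_force: [0.1, -0.7, -0.5]
width: 0.0693
finger_force: 0.0
```

apply_moves(commands=[[0,0,-0.1215,0.0073,-0.0354,0,74],[0,0,-0.243,0.0146,-0.0708,0,74],[0,0,-0.3645,0.0219,-0.1062,0,74],[0,0,-0.486,0.0292,-0.1416,0,74],[0,0,-0.6075,0.0365,-0.177,0,74]])

```text
time: 2.6
tool_pos: [0.2804, 0.1541, 0.2057]
ee_rot: [3.14, -0.0, 1.535]
wrist_force: [1.2, -0.3, 0.7]
width: 0.0694
finger_force: 0.0
```

apply_moves(commands=[[0,0,-0.1215,0.0073,-0.0354,0,74],[0,0,-0.243,0.0146,-0.0708,0,74],[0,0,-0.3645,0.0219,-0.1062,0,74],[0,0,-0.486,0.0292,-0.1416,0,74],[0,0,-0.6075,0.0365,-0.177,0,74]])

```text
time: 3.1
tool_pos: [0.317, -0.0231, 0.2059]
ee_rot: [3.14, -0.001, 0.927]
wrist_force: [1.2, 0.7, 0.1]
width: 0.0694
finger_force: 0.0
```

apply_moves(commands=[[0,0,-0.1215,0.0073,-0.0354,0,74],[0,0,-0.243,0.0146,-0.0708,0,74],[0,0,-0.3645,0.0219,-0.1062,0,74],[0,0,-0.486,0.0292,-0.1416,0,74],[0,0,-0.6075,0.0365,-0.177,0,74]])

```text
time: 3.6
tool_pos: [0.3535, -0.2002, 0.2057]
ee_rot: [3.141, -0.001, 0.319]
wrist_force: [1.5, 0.3, -0.2]
width: 0.0691
finger_force: 0.0
```

apply_moves(commands=[[0,0,0,0,0,-0.045,74],[0,0,0,0,0,-0.09,74],[0,0,0,0,0,-0.135,74],[0,0,0,0,0,-0.17,74],[0,0,0,0,0,-0.193,74]])

```text
time: 4.1
tool_pos: [0.3518, -0.1974, 0.0096]
ee_rot: [-3.138, 0.002, 0.325]
wrist_force: [0.1, 0.7, -0.3]
width: 0.0696
finger_force: 0.0
```

```bash
python3 - <<'E'
from h import *
s=snapshot("side");save(s,"side1",(150,130,450,355),2.6)
print(get_obs()["tool_pos"],get_obs()["wrist_force"])
E
```

```text
[ 0.34987178 -0.19599761  0.00669263] [-1.65408196  0.54924483 -1.41767179]
```

View pics/side1.png

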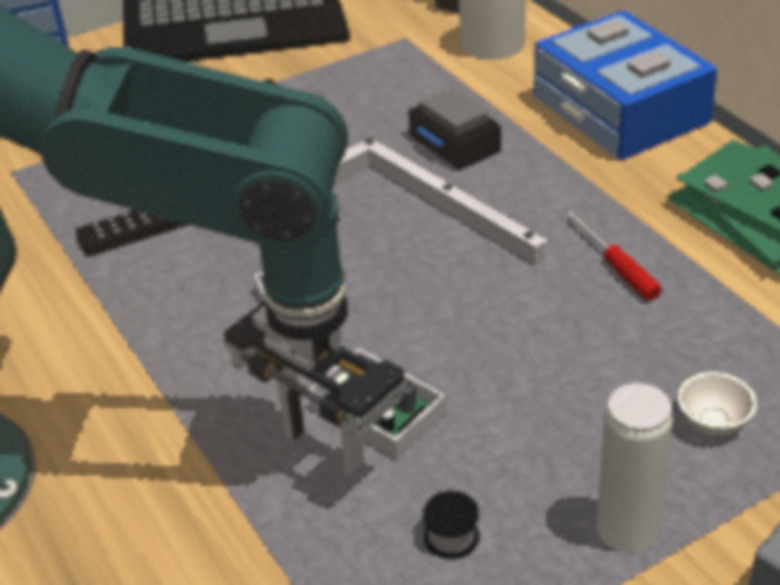

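The fingers stand behind the long near side of the large module, with their tips just above the mat. The heading is clear.

apply_moves(commands=[[0,0,0,0.004,0.001,0.003,74],[0,0,0,0.009,0.003,0.004,74],[0,0,0,0.014,0.005,0.004,74],[0,0,0,0.019,0.006,0.004,74],[0,0,0,0.024,0.008,0.004,74]])

```text
time: 4.65
tool_pos: [0.3788, -0.1909, 0.0176]
ee_rot: [3.14, -0.001, 0.325]
wrist_force: [0.0, 0.1, -0.1]
width: 0.0695
finger_force: 0.0
```

apply_moves(commands=[[0,0,0,0.003,0.001,0,74],[0,0,0,0.006,0.002,0,74],[0,0,0,0.009,0.003,0,74],[0,0,0,0.012,0.004,0,74],[0,0,0,0.015,0.005,0,74]])

```text
time: 5.15
tool_pos: [0.3923, -0.1857, 0.0165]
ee_rot: [-3.141, 0.001, 0.325]
wrist_force: [-3.2, -1.2, 2.4]
width: 0.0693
finger_force: 1.9
```

apply_moves(commands=[[0,0,0,0.004,0.0013,0,74],[0,0,0,0.008,0.0027,0,74],[0,0,0,0.012,0.004,0,74],[0,0,0,0.016,0.0054,0,74],[0,0,0,0.02,0.0067,0,74]])

```text
time: 5.65
tool_pos: [0.4128, -0.1787, 0.0165]
ee_rot: [-3.142, 0.0, 0.325]
wrist_force: [-4.1, -1.3, 2.0]
width: 0.0698
finger_force: 1.9
```

apply_moves(commands=[[0,0,0,0.007,0.0024,0,74],[0,0,0,0.016,0.0054,0,74],[0,0,0,0.026,0.0088,0,74],[0,0,0,0.036,0.0121,0,74],[0,0,0,0.046,0.0155,0,74]])

```text
time: 6.15
tool_pos: [0.4594, -0.1629, 0.0164]
ee_rot: [-3.141, 0.0, 0.325]
wrist_force: [-3.1, -1.6, 1.7]
width: 0.0692
finger_force: 1.8
```

apply_moves(commands=[[0,0,0,0.01,0.0034,0,74],[0,0,0,0.02,0.0067,0,74],[0,0,0,0.03,0.0101,0,74],[0,0,0,0.04,0.0135,0,74],[0,0,0,0.05,0.0168,0,74]])

```text
time: 6.65
tool_pos: [0.5093, -0.1463, 0.0164]
ee_rot: [-3.142, 0.0, 0.325]
wrist_force: [-4.0, -1.6, 2.1]
width: 0.0695
finger_force: 1.8
```

apply_moves(commands=[[0,0,0,0.01,0.0034,0,74],[0,0,0,0.02,0.0067,0,74],[0,0,0,0.03,0.0101,0,74],[0,0,0,0.038,0.0128,0,74],[0,0,0,0.043,0.0145,0,74]])

```text
time: 7.15
tool_pos: [0.5523, -0.1318, 0.0165]
ee_rot: [3.142, -0.0, 0.325]
wrist_force: [-3.9, -1.8, 2.5]
width: 0.0695
finger_force: 1.8
```

apply_moves(commands=[[0,0,0,-0.01,-0.004,0,74],[0,0,0,-0.04,-0.014,0,74],[0,0,0,-0.06,-0.04,0.05,74],[0,0,0,-0.06,-0.09,0.08,74],[0,0,0,-0.06,-0.13,0.1,74]])

```text
time: 7.65
tool_pos: [0.4914, -0.2531, 0.1134]
ee_rot: [3.14, -0.003, 0.326]
wrist_force: [1.4, -0.2, -0.1]
width: 0.0696
finger_force: 0.0
```

```bash
python3 - <<'E'
from h import *
st=np.array([.6507,.2255,.189])
V={c:snapshot(c) for c in ("top","side")};p0=(.595,-.115,.325)
save(V["top"],"top2",(150,120,470,360),2.5)
for c in V:
    m=mask_near(c,V[c],"supply",(*p0[:2],.015))
    if m is not None:
        r=fit([(V[c],m)],"supply",p0);print(c,r,inframe(r[0],st),r[0][2]-st[2])
print(get_obs()["tool_pos"],get_obs()["ee_rot"])
E
```

```text
top (array([ 0.5979438 , -0.11365326,  0.33162259]), np.float64(0.03746534883975983)) [-0.11553578 -0.32320215] 0.14262258981368364
side (array([ 0.60059424, -0.11669977,  0.26714157]), np.float64(1.5211647748947144)) [-0.1135049  -0.32669237] 0.07814157199795457
[ 0.49159517 -0.25340198  0.11183876] [ 3.14057205e+00 -2.16892086e-03  3.22409696e-01]
```

View pics/top2.png

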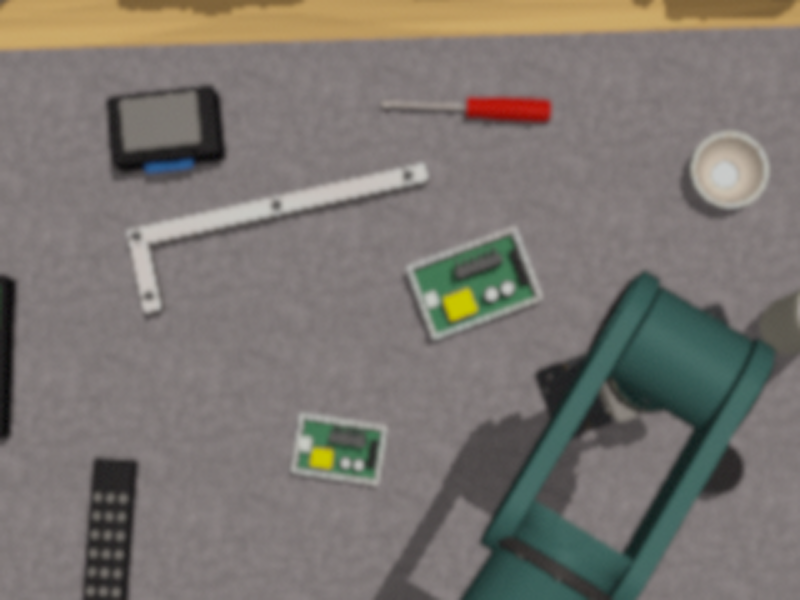

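apply_moves(commands=[[0,0,0.144,0.0125,0.0045,0,48],[0,0,0.288,0.025,0.009,0,48],[0,0,0.432,0.0375,0.0135,0,48],[0,0,0.576,0.05,0.018,0,48],[0,0,0.72,0.0625,0.0225,0,48]])

```text
time: 8.35
tool_pos: [0.5539, -0.2276, 0.1093]
ee_rot: [-3.139, -0.001, 1.053]
wrist_force: [1.2, -0.3, -0.3]
width: 0.0451
finger_force: 0.0
```

apply_moves(commands=[[0,0,0.144,0.0125,0.0045,0,48],[0,0,0.288,0.025,0.009,0,48],[0,0,0.432,0.0375,0.0135,0,48],[0,0,0.576,0.05,0.018,0,48],[0,0,0.72,0.0625,0.0225,0,48]])

```text
time: 8.85
tool_pos: [0.6163, -0.205, 0.1092]
ee_rot: [-3.14, -0.003, 1.773]
wrist_force: [-0.9, -0.4, -0.2]
width: 0.0449
finger_force: 0.0
```

apply_moves(commands=[[0,0,0,0,0,-0.03,48],[0,0,0,0,0,-0.06,48],[0,0,0,0,0,-0.08,48],[0,0,0,0,0,-0.095,48],[0,0,0,0,0,-0.095,48]])

```text
time: 9.35
tool_pos: [0.6141, -0.2052, 0.0121]
ee_rot: [-3.136, -0.005, 1.766]
wrist_force: [-0.6, 0.9, 0.1]
width: 0.0451
finger_force: 0.0
```

apply_moves(commands=[[0,0,-0.005,-0.0008,0.004,0.002,48],[0,0,-0.008,-0.0015,0.008,0.003,48],[0,0,-0.008,-0.0023,0.012,0.003,48],[0,0,-0.008,-0.003,0.016,0.003,48],[0,0,-0.008,-0.0038,0.02,0.003,48]])

```text
time: 9.85
tool_pos: [0.6132, -0.1875, 0.0201]
ee_rot: [3.14, 0.002, 1.757]
wrist_force: [-0.3, -2.6, 1.6]
width: 0.045
finger_force: 1.5
```

apply_moves(commands=[[0,0,0,-0.001,0.005,0,48],[0,0,0,-0.002,0.01,0,48],[0,0,0,-0.0029,0.015,0,48],[0,0,0,-0.0038,0.02,0,48],[0,0,0,-0.0048,0.025,0,48]])

```text
time: 10.35
tool_pos: [0.6081, -0.1622, 0.0192]
ee_rot: [3.141, 0.0, 1.757]
wrist_force: [0.4, -2.7, 0.9]
width: 0.045
finger_force: 1.5
```

apply_moves(commands=[[0,0,0,-0.0015,0.008,0,48],[0,0,0,-0.003,0.016,0,48],[0,0,0,-0.0046,0.024,0,48],[0,0,0,-0.0061,0.032,0,48],[0,0,0,-0.0077,0.04,0,48]])

```text
time: 10.85
tool_pos: [0.6002, -0.1216, 0.0191]
ee_rot: [3.141, -0.0, 1.757]
wrist_force: [1.1, -3.3, 1.1]
width: 0.0457
finger_force: 1.5
```

```bash
cat > look.py <<'E'
from h import *
import sys
st=np.array([.6507,.2255,.189]);g=[float(a) for a in sys.argv[1:3]];p0=(*toworld(g,st),st[2]+float(sys.argv[3]))
for c in ("top","side"):
    s=snapshot(c);m=mask_near(c,s,"supply",(*p0[:2],.015))
    if m is not None:
        r=fit([(s,m)],"supply",p0);print(c,r[1],np.round(inframe(r[0],st),4),round(r[0][2]-st[2],3))
o=get_obs();print(o["time"],o["tool_pos"],inframe(o["tool_pos"],st),o["ee_rot"],o["wrist_force"])
E
python3 look.py -.12 -.26 0
```

```text
top 0.8261335492134094 [-0.109  -0.2549] -0.049
side 1.1479989290237427 [-0.1077 -0.2594] -0.027
11.05 [ 0.59962647 -0.12107341  0.0185481 ] [-0.11527715 -0.33080631] [-3.14031163e+00 -2.24802504e-03  1.75760526e+00] [ 0.10273245  0.28103315 -0.20097303]
```

apply_moves(commands=[[0,0,0,-0.0015,0.008,0,48],[0,0,0,-0.0033,0.0175,0,48],[0,0,0,-0.0052,0.027,0,48],[0,0,0,-0.007,0.037,0,48],[0,0,0,-0.009,0.047,0,48]])

```text
time: 11.55
tool_pos: [0.591, -0.0745, 0.019]
ee_rot: [-3.141, -0.0, 1.757]
wrist_force: [0.5, -2.1, -1.5]
width: 0.0453
finger_force: 0.9
```

apply_moves(commands=[[0,0,0,-0.0019,0.01,0,48],[0,0,0,-0.0038,0.02,0,48],[0,0,0,-0.0057,0.03,0,48],[0,0,0,-0.0077,0.04,0,48],[0,0,0,-0.0096,0.05,0,48]])

```text
time: 12.05
tool_pos: [0.5815, -0.0246, 0.0192]
ee_rot: [-3.142, 0.0, 1.757]
wrist_force: [1.0, -1.5, -2.2]
width: 0.0449
finger_force: 0.9
```

apply_moves(commands=[[0,0,0,-0.0019,0.01,0,48],[0,0,0,-0.0038,0.02,0,48],[0,0,0,-0.0057,0.03,0,48],[0,0,0,-0.0077,0.04,0,48],[0,0,0,-0.0092,0.048,0,48]])

```text
time: 12.55
tool_pos: [0.5723, 0.0234, 0.0192]
ee_rot: [3.142, -0.0, 1.757]
wrist_force: [0.6, -1.4, -1.2]
width: 0.0453
finger_force: 1.0
```

```bash
python3 look.py -.115 -.118 0; python3 - <<'E'
from h import *
s=snapshot("top");save(s,"top3",(150,120,470,360),2.5)
E
```

```text
top 2.674663782119751 [-0.1099 -0.104 ] -0.136
side 1.045804738998413 [-0.107  -0.1131] -0.093
12.75 [0.57264853 0.02319268 0.01946301] [-0.11467043 -0.18404069] [ 3.14098493e+00 -6.70676089e-04  1.75736529e+00] [-0.39751624 -0.1649567   0.33713096]
```

View pics/top3.png

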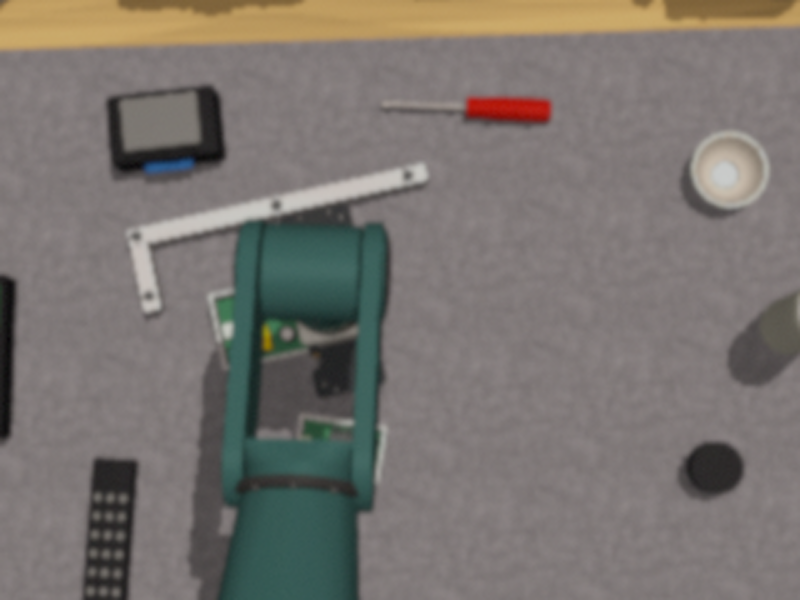

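apply_moves(commands=[[0,0,0,-0.001,0.005,0,48],[0,0,0,-0.0021,0.011,0,48],[0,0,0,-0.0032,0.017,0,48],[0,0,0,-0.0042,0.022,0,48],[0,0,0,-0.0047,0.0245,0,48]])

```text
time: 13.3
tool_pos: [0.5679, 0.0474, 0.0194]
ee_rot: [3.141, 0.0, 1.757]
wrist_force: [0.7, -2.6, 1.0]
width: 0.0452
finger_force: 1.5
```

apply_moves(commands=[[0,0,0,0.002,-0.01,0,48],[0,0,0,0.0057,-0.03,0.01,48],[0,0,0,0.0057,-0.03,0.05,48],[0,0,0,0.0057,-0.05,0.09,48],[0,0,0,0.0057,-0.09,0.13,48]])

```text
time: 13.8
tool_pos: [0.5735, -0.0372, 0.1461]
ee_rot: [3.141, -0.002, 1.76]
wrist_force: [1.7, -0.2, 0.3]
width: 0.0452
finger_force: 0.0
```

apply_moves(commands=[[0,0,-0.148,0,-0.03,0,60],[0,0,-0.296,0,-0.06,0,60],[0,0,-0.444,0,-0.09,0,60],[0,0,-0.592,0,-0.12,0,60],[0,0,-0.74,0,-0.14,0,60]])

```text
time: 14.3
tool_pos: [0.5731, -0.1803, 0.1441]
ee_rot: [-3.141, -0.001, 1.009]
wrist_force: [1.5, 0.4, 0.5]
width: 0.0561
finger_force: 0.0
```

```bash
python3 look.py -.115 -.09 0; python3 - <<'E'
from h import *
st=np.array([.6507,.2255,.189])
for c in ("top","side"):
    s=snapshot(c);m=mask_near(c,s,"small_supply_center",(.432,.03,.013))
    if m is not None: r=fit([(s,m)],"small",(.432,.03,-.18));print("small",c,r,inframe(r[0],st))
save(snapshot("top"),"top4",(150,120,470,360),2.5)
E
```

```text
top 0.035522788763046265 [-0.1083 -0.0876] 0.001
side 0.04446697607636452 [-0.1045 -0.0895] -0.006
14.5 [ 0.57328769 -0.17810521  0.14410587] [-0.15186186 -0.38187408] [-3.14022881e+00 -1.16408760e-03  1.01868063e+00] [-0.15505697  0.54876805  0.04024168]
small top (array([ 0.42929098,  0.03099896, -0.17993703]), np.float64(0.055901091545820236)) [-0.25400853 -0.14943987]
small side (array([ 0.43281349,  0.02685208, -0.18117371]), np.float64(0.053318582475185394)) [-0.25132785 -0.1541747 ]
```

View pics/top4.png

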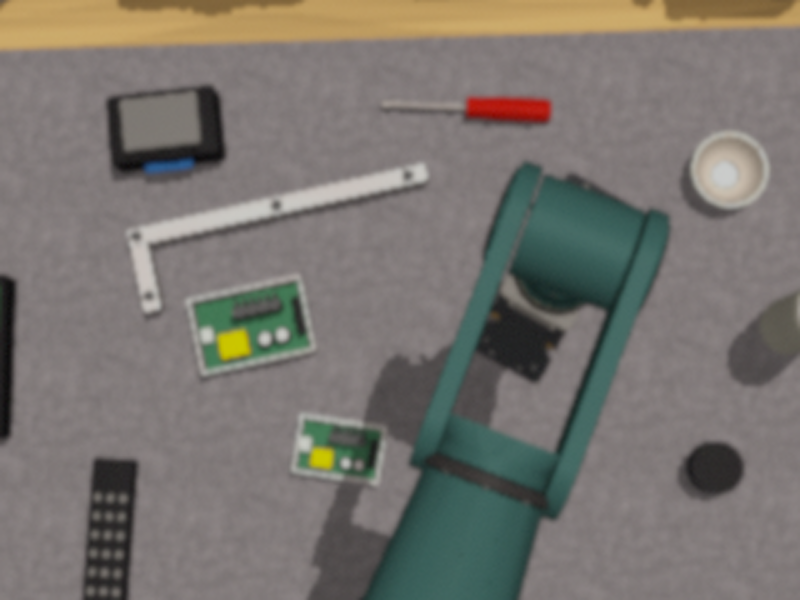

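The module is parallel to the stop at (-107, -89) mm in the stop frame, seen in the crop at (250,325). The small module hasn't moved. Next is the push against the long rail.

apply_moves(commands=[[0,0,-0.083,-0.0075,0.0285,0,60],[0,0,-0.166,-0.015,0.057,0,60],[0,0,-0.249,-0.0225,0.0855,0,60],[0,0,-0.332,-0.03,0.114,0,60],[0,0,-0.415,-0.0375,0.1425,0,60]])

```text
time: 15.25
tool_pos: [0.5355, -0.0339, 0.1447]
ee_rot: [3.141, -0.0, 0.6]
wrist_force: [-0.1, 0.4, -0.2]
width: 0.0563
finger_force: 0.0
```

apply_moves(commands=[[0,0,-0.083,-0.0075,0.0285,0,60],[0,0,-0.166,-0.015,0.057,0,60],[0,0,-0.249,-0.0225,0.0855,0,60],[0,0,-0.332,-0.03,0.114,0,60],[0,0,-0.415,-0.0375,0.1425,0,60]])

```text
time: 15.75
tool_pos: [0.4978, 0.1085, 0.1448]
ee_rot: [-3.141, -0.001, 0.185]
wrist_force: [0.1, 0.1, -0.3]
width: 0.0564
finger_force: 0.0
```

```bash
python3 - <<'E'
from h import *
st=np.array([.6507,.2255,.189]);o=get_obs();print(o["tool_pos"],inframe(o["tool_pos"],st),o["ee_rot"][2]-.189)
E
```

```text
[0.49781478 0.10854578 0.14482635] [-0.17213571 -0.08614799] -0.0037218491373335882
```

Descend 127 mm, then push slowly along stop +x, which is (0.982, 0.188) in world axes.

apply_moves(commands=[[0,0,0,0,0,-0.035,60],[0,0,0,0,0,-0.07,60],[0,0,0,0,0,-0.1,60],[0,0,0,0,0,-0.12,60],[0,0,0.003,0,0,-0.127,60]])

```text
time: 16.25
tool_pos: [0.4962, 0.1072, 0.015]
ee_rot: [-3.141, 0.005, 0.192]
wrist_force: [-0.3, 0.1, 0.6]
width: 0.0563
finger_force: 0.0
```

apply_moves(commands=[[0,0,0,0.004,0.0008,0,60],[0,0,0,0.008,0.0015,0,60],[0,0,0,0.012,0.0023,0,60],[0,0,0,0.016,0.003,0,60],[0,0,0,0.02,0.0038,0,60]])

```text
time: 16.75
tool_pos: [0.5184, 0.1104, 0.0183]
ee_rot: [3.141, 0.001, 0.19]
wrist_force: [-4.5, 0.6, 2.7]
width: 0.0564
finger_force: 1.9
```

apply_moves(commands=[[0,0,0,0.006,0.0012,0,60],[0,0,0,0.013,0.0025,0,60],[0,0,0,0.02,0.0038,0,60],[0,0,0,0.027,0.0052,0,60],[0,0,0,0.034,0.0065,0,60]])

```text
time: 17.25
tool_pos: [0.5531, 0.1171, 0.0175]
ee_rot: [3.142, 0.0, 0.19]
wrist_force: [-4.3, -0.1, 2.4]
width: 0.0564
finger_force: 1.9
```

```bash
python3 - <<'E'
from h import *
st=np.array([.6507,.2255,.189]);o=get_obs();print(o["tool_pos"],inframe(o["tool_pos"],st),o["ee_rot"][2]-.189)
E
```

```text
[0.55310791 0.11708413 0.01751483] [-0.11622306 -0.08814998] 0.0008210933904649331
```

apply_moves(commands=[[0,0,0,0.005,0.001,0,60],[0,0,0,0.01,0.0019,0,60],[0,0,0,0.014,0.0027,0,60],[0,0,0,0.018,0.0034,0,60],[0,0,0,0.021,0.004,0,60]])

```text
time: 17.75
tool_pos: [0.5739, 0.121, 0.0175]
ee_rot: [3.142, -0.0, 0.19]
wrist_force: [-3.9, -1.3, 2.0]
width: 0.0565
finger_force: 1.8
```

apply_moves(commands=[[0,0,0,0.001,0.0002,0,60],[0,0,0,0.002,0.0004,0,60],[0,0,0,0.003,0.0006,0,60],[0,0,0,0.004,0.0008,0,60],[0,0,0,0.005,0.001,0,60]])

```text
time: 18.25
tool_pos: [0.5785, 0.122, 0.0175]
ee_rot: [3.142, -0.0, 0.19]
wrist_force: [-3.6, -0.7, 0.7]
width: 0.0564
finger_force: 1.6
```

apply_moves(commands=[[0,0,0,0.0008,0.0002,0,60],[0,0,0,0.0016,0.0003,0,60],[0,0,0,0.0024,0.0005,0,60],[0,0,0,0.0032,0.0006,0,60],[0,0,0,0.004,0.0008,0,60]])

```text
time: 18.75
tool_pos: [0.58, 0.1222, 0.0175]
ee_rot: [3.141, 0.006, 0.19]
wrist_force: [-10.6, -1.9, 7.1]
width: 0.0563
finger_force: 5.5
```

apply_moves(commands=[[0,0,0,0.0005,0.0001,0,60],[0,0,0,0.001,0.0002,0,60],[0,0,0,0.0015,0.0003,0,60],[0,0,0,0.002,0.0004,0,60],[0,0,0,0.002,0.0004,0,60]])

```text
time: 19.25
tool_pos: [0.5801, 0.1221, 0.0175]
ee_rot: [3.141, 0.011, 0.19]
wrist_force: [-15.1, -2.9, 10.1]
width: 0.0563
finger_force: 7.3
```

```bash
python3 look.py -.04 -.088 0
```

```text
side 0.485551655292511 [-0.0372 -0.0925] -0.016
19.45 [0.58007685 0.12213589 0.01752626] [-0.08878525 -0.08825501] [3.14100759 0.01054678 0.19046097] [-14.30588715  -3.55709962   9.04534312]
```

apply_moves(commands=[[0,0,0,-0.008,-0.0015,0,60],[0,0,0,-0.018,-0.0034,0,60],[0,0,0,-0.03,-0.0057,0.005,60],[0,0,0,-0.03,-0.0057,0.05,60],[0,0,0,-0.03,-0.0057,0.095,60]])

```text
time: 19.95
tool_pos: [0.5531, 0.1174, 0.1116]
ee_rot: [-3.141, 0.003, 0.19]
wrist_force: [0.8, 0.1, 0.4]
width: 0.0562
finger_force: 0.0
```

apply_moves(commands=[[0,0,0.148,0.008,-0.01,0,40],[0,0,0.296,0.016,-0.02,0,40],[0,0,0.444,0.024,-0.03,0,40],[0,0,0.592,0.032,-0.035,0,40],[0,0,0.74,0.04,-0.04,0,40]])

```text
time: 20.45
tool_pos: [0.5955, 0.0772, 0.1128]
ee_rot: [3.14, -0.002, 0.936]
wrist_force: [1.0, -0.1, 0.1]
width: 0.0375
finger_force: 0.0
```

apply_moves(commands=[[0,0,0.148,0.01,-0.01,0,40],[0,0,0.296,0.02,-0.018,0,40],[0,0,0.444,0.03,-0.026,0,40],[0,0,0.592,0.04,-0.031,0,40],[0,0,0.74,0.049,-0.036,0,40]])

```text
time: 20.95
tool_pos: [0.6447, 0.0412, 0.1126]
ee_rot: [3.139, 0.0, 1.676]
wrist_force: [0.3, -0.1, 0.6]
width: 0.0375
finger_force: 0.0
```

```bash
python3 look.py -.04 -.088 0
```

```text
top 1.3964905738830566 [-0.0415 -0.0848] -0.002
side 0.04181601107120514 [-0.0392 -0.0895] 0.029
21.15 [0.64363554 0.04156522 0.11246608] [-0.04149573 -0.17933213] [ 3.14074467e+00 -2.03230103e-04  1.66654266e+00] [-0.49531588 -0.39480837 -0.85409223]
```

apply_moves(commands=[[0,0,0.088,-0.004,-0.001,-0.01,40],[0,0,0.088,-0.004,-0.001,-0.04,40],[0,0,0.088,-0.004,-0.001,-0.07,40],[0,0,0.088,-0.004,-0.001,-0.088,40],[0,0,0.088,-0.004,-0.001,-0.095,40]])

```text
time: 21.65
tool_pos: [0.6373, 0.041, 0.0148]
ee_rot: [-3.137, -0.001, 1.756]
wrist_force: [-1.1, 0.3, -0.2]
width: 0.0374
finger_force: 0.0
```

apply_moves(commands=[[0,0,0,-0.0008,0.004,0,40],[0,0,0,-0.0015,0.008,0,40],[0,0,0,-0.0023,0.012,0,40],[0,0,0,-0.003,0.016,0,40],[0,0,0,-0.0038,0.02,0,40]])

```text
time: 22.15
tool_pos: [0.6363, 0.0609, 0.0186]
ee_rot: [3.14, 0.001, 1.758]
wrist_force: [1.6, -4.1, 3.6]
width: 0.0378
finger_force: 3.1
```

apply_moves(commands=[[0,0,0,-0.0008,0.004,0,40],[0,0,0,-0.0015,0.008,0,40],[0,0,0,-0.0023,0.012,0,40],[0,0,0,-0.003,0.016,0,40],[0,0,0,-0.0034,0.018,0,40]])

```text
time: 22.65
tool_pos: [0.6326, 0.0788, 0.0178]
ee_rot: [3.141, 0.0, 1.758]
wrist_force: [0.2, -3.7, 2.6]
width: 0.0378
finger_force: 2.0
```

```bash
python3 - <<'E'
from h import *
st=np.array([.6507,.2255,.189]);o=get_obs();print(o["tool_pos"],inframe(o["tool_pos"],st),o["ee_rot"][2]-.189)
E
```

```text
[0.63259072 0.07882541 0.0177515 ] [-0.04534356 -0.14066039] 1.5687519036258677
```

apply_moves(commands=[[0,0,0,-0.0004,0.002,0,40],[0,0,0,-0.0008,0.004,0,40],[0,0,0,-0.0011,0.006,0,40],[0,0,0,-0.0015,0.008,0,40],[0,0,0,-0.0018,0.0095,0,40]])

```text
time: 23.15
tool_pos: [0.6307, 0.0879, 0.0176]
ee_rot: [3.141, 0.001, 1.758]
wrist_force: [0.8, -5.9, 1.3]
width: 0.0376
finger_force: 3.2
```

apply_moves(commands=[[0,0,0,-0.0002,0.001,0,40],[0,0,0,-0.0004,0.002,0,40],[0,0,0,-0.0006,0.003,0,40],[0,0,0,-0.0008,0.004,0,40],[0,0,0,-0.0009,0.005,0,40]])

```text
time: 23.65
tool_pos: [0.6307, 0.0881, 0.0177]
ee_rot: [3.141, 0.009, 1.757]
wrist_force: [2.7, -16.0, 1.8]
width: 0.0377
finger_force: 7.6
```

apply_moves(commands=[[0,0,0,-0.0002,0.0005,0,40],[0,0,0,0.002,-0.01,0,40],[0,0,0,0.0048,-0.025,0.005,40],[0,0,0,0.0048,-0.03,0.05,40],[0,0,0,0.0048,-0.07,0.095,40]])

```text
time: 24.15
tool_pos: [0.6333, 0.0327, 0.1046]
ee_rot: [-3.139, -0.005, 1.762]
wrist_force: [1.8, -1.1, 1.0]
width: 0.0376
finger_force: 0.0
```

apply_moves(commands=[[0,0,0,-0.03,-0.03,0.02,40],[0,0,0,-0.06,-0.06,0.04,40],[0,0,0,-0.09,-0.09,0.06,40],[0,0,0,-0.12,-0.12,0.08,40],[0,0,0,-0.14,-0.14,0.1,40]])

```text
time: 24.65
tool_pos: [0.4924, -0.1109, 0.2055]
ee_rot: [-3.141, -0.002, 1.757]
wrist_force: [-0.4, 1.0, 0.5]
width: 0.0377
finger_force: 0.0
```

```bash
python3 look.py -.04 -.06 0; python3 - <<'E'
from h import *
for c,b in (("top",(180,190,300,280)),("side",(240,160,360,250))):
    s=snapshot(c);save(s,c+"5",b,6)
    m=masks_of(c,"stop");
    if m: print(c,fit([(s,m[0]["mask"].astype(np.float32))],"stop",(.6507,.2255,.189)))
a,b=cv2.imread("pics/top5.png"),cv2.imread("pics/side5.png")
cv2.imwrite("pics/both5.png",cv2.resize(np.hstack([a[:,:],b]),(800,300)))
E
```

```text
top 0.0913117378950119 [-0.0418 -0.0602] 0.003
side 0.8605878949165344 [-0.0407 -0.0627] -0.06
24.85 [ 0.49455016 -0.10997113  0.20520888] [-0.21639646 -0.30016033] [ 3.13978489e+00 -1.22163415e-03  1.75711181e+00] [ 0.18852214 -0.95881746 -0.47967395]
top (array([0.6498294 , 0.22685126, 0.19077133]), np.float64(0.18284858763217926))
side (array([0.65539673, 0.2222678 , 0.18556931]), np.float64(0.9710249304771423))
```

View pics/top5.png

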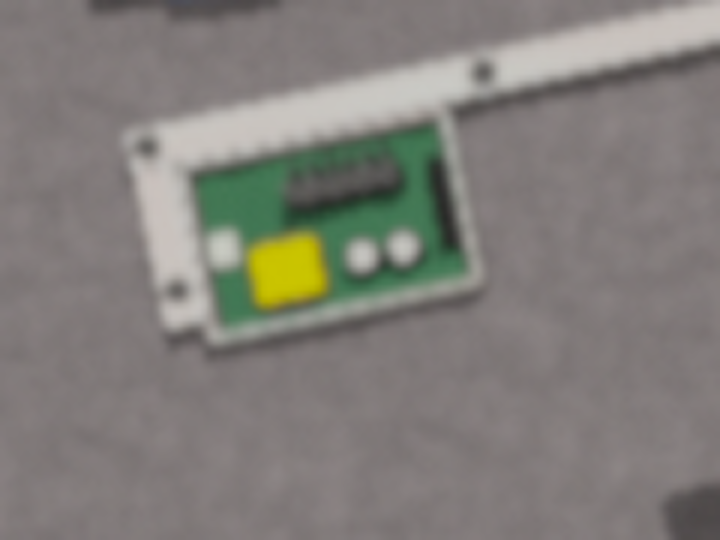

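View pics/side5.png

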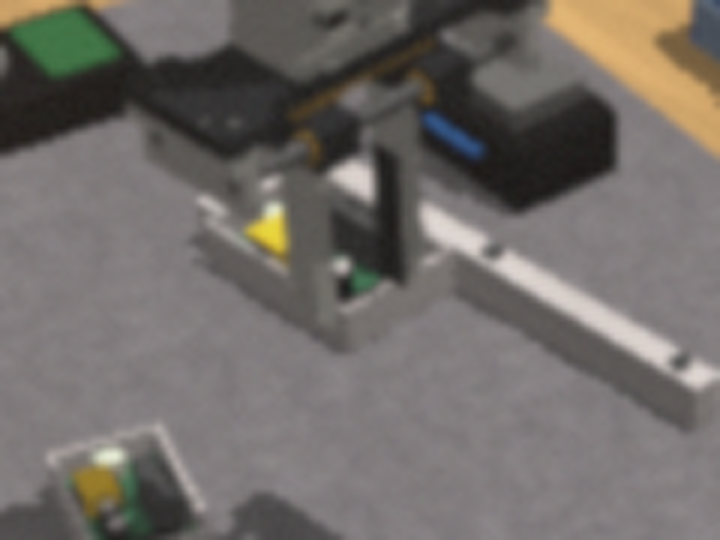

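Both pictures show the module flush with both rails. In the top crop its corner is at about (190,165), with no mat visible along either rail. In the side crop the tray is flat and the hand is clear above it. The fit gives (-41, -60) mm and 0.003 rad, and both contacts were felt as the force rose to about 15 N. I'll hand it in.

```bash
python3 -c "
from bench import *
print(close_job())"
```

```text
the job is handed in; nothing more can be done
None
```

The larger module has been pushed into the corner of the stop and the job is handed in: the last top view put its centre at about (-42, -60) mm in the stop frame (home is -40, -60), turned 0.003 rad, with the hand clear; no verdict came back.

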